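Lock a terminal block in the sealing jig

TASK

Make the terminal block ready for sealing: with the fingertips, push the cream terminal block along the jig's channel until it sits fully home against the end stop, then push the jig's sprung slide in by its upright tab, past the stop pin, and let it go so that it comes back, catches on the pin at mid position and bolts the block in. Nothing is to be picked up, and the magnifier, the seal punch and the screw tray stay as they are.

Things in the scene. Friction and masses are not known exactly. Their poses are not given: they have to be found in the camera images.
- jig: Grey and aluminium holding jig fixed to the bench, place and yaw vary. Origin on the bench under the channel, z up. Floor plate 12 mm thick. An open-topped channel 67 mm wide runs along its x, centred on y = 0, from x = -75 mm (open end) to the end stop's face at x = +48 mm. Side walls 30 mm high, end stop 42 mm (above the bench). On its -y side a sprung slide runs along y.
- end_stop (a point): Middle of the end stop's face that the block must meet, 30 mm above the bench (jig frame: x = +48, y = 0 mm).
- block: Loose cream terminal block 56 (x) x 64 (y) x 34 mm high, 0.25 kg, three wide brass screws in its top. Origin: centre of its underside; axes as the jig's. It lies in the channel on the 12 mm floor, 1.5 mm play each side, 25 to 45 mm short of home, in the bolt's way. Push it along the jig's +x (1 to 3 N). Fully home its origin is at jig x = +20 mm.
- slide (a joint): Travel of the steel slide in m along the jig's +y: 0 = out, at rest; 0.026 = mid position, latched; 0.048 = fully in (hard stop). Its spring pushes it back with 3 N at 0, 9 N at 0.048; lifting the stop pin takes up to 3 N more on the way in. Past 0.027 the pin drops behind a tooth: let go, the slide returns to 0.026 and stays. Let go earlier it returns to 0.
- bolt (a point): Tip of the slide's bar, the bolt: 10 mm wide, 13 to 23 mm above the bench, at jig x = -17, y = -40 mm when out; pushed in, it enters the channel through a gap in the wall and passes 4 mm behind the near (-x) face of a block that is home.
- tab (a point): Middle of the outer (-y) face of the slide's upright thumb tab, 40 mm above the bench; push it towards the jig's +y. The tab is a steel plate 34 mm wide along x, 10 mm thick along y, 18 to 60 mm above the bench, moving with the slide. Out, this point is at jig x = -17, y = -155 mm. The space on its -y side is free; the jig's floor plate goes on to y = -172 mm.
- stop_pin (a joint): Lift of the sprung brass stop pin in m: 0 = down; about 0.009 while the slide's tooth is under it. It works by itself.
- pin_top (a point): Top of the stop pin's brass knob (16 mm diameter), 66 mm above the bench when down, at jig x = -17, y = -68 mm. A dark bridge 49 mm high carries it (jig x = -32 to -2, y = -50 to -86 mm), between the tab and the channel.
- magnifier: Bystander: chrome magnifier on a squat round stand 68 mm across, 73 mm high, loose. Origin at the centre of its underside.
- punch: Bystander: tarnished steel seal punch standing upright, 30 mm across its foot, 90 mm high, loose. Origin at the centre of its underside.
- screw_tray: Bystander: small open steel tray with three brass meter screws in it, 90 x 70 mm, 23 mm high, loose. Origin at the centre of its underside.
There are look-alikes about, which are no part of the job. Of the things like the block, leave any that is blue, pink or red; of the rest the smaller one is meant.

How it is judged:
By the outcome, as a careful person would: the job done as asked, in the order asked, and still so for the second after the job is handed in, with the robot touching nothing.
It also fails if it takes over 42 s, if anything falls off the work surface, if the arm or the gripper's body presses on something with over 40 N, if the wrist force passes 120 N, or if a joint passes its speed limit or range.

ROBOT

A 6-joint arm with a two-finger parallel gripper is mounted at the origin on the work surface. World frame = base frame: x ahead of the robot, y to its left, z up, the work surface at z = 0. Lengths are in m, angles in rad, forces in N, time in s.
With the tool pointing down it reaches from about 0.375 to 0.9 m from the base axis. Payload 3.1 kg.
Tool frame: the origin (TCP) lies on the centre line of the jaws, within the pads' length; the fingertips stand robot.tip_reach ahead of it and the grasp point (between the pads) is the TCP (robot.tip_reach is the distance from the TCP to the fingertips, in m); z points along the fingers, y is the direction in which the jaws open and shut (so a half turn about z gives the same grasp; the last joint's range is limited). The gripper opens to 87 mm and grips with 3 to 60 N. Pads are 19 mm wide; open, the fingers measure 117 mm over their backs; the gripper's body (75 mm by 190 mm) begins 51 mm behind the grasp point.
Start: joints at [-1.333, 0.527, 1.433, -0, 1.181, -0.178], TCP at [0.252, -0.572, 0.242] pointing down, gripper open.
Joint ranges: [-3.08, 3.08], [-0.75, 2.2], [0.22, 2.44], [-1.43, 4.57], [0, 2.65], [-2.85, 2.85]. Speed limits (rad/s): [2.79, 2.79, 3.14, 3.14, 3.14, 3.14].

INTERFACE

Orientations are given as a unit quaternion [x, y, z, w].
In Python, from rig import telemetry, viewer, robot gives the robot as it stands. The module is installed in compiled form; this text tells all that it offers.
- The arm moves only by the tool step_arm, never from a script. Its argument "targets" is a list of rows, each an object of numbers: "dx", "dy", "dz": the shift along the tool's x, y, z in m; "rx", "ry", "rz": the turn, a rotation vector about the tool's x, y, z in degrees. In form: [{"dx": .., "dy": .., "dz": .., "rx": .., "ry": .., "rz": ..}, ...]. A call has exactly 5 rows; each row is the pose to reach, as a shift and turn from the pose measured when the call began, along the tool's axes at that moment; what a row does not reach only later rows make up. A row lasts 1/8 s, in which the tool goes at most 62.5 mm and 10.7 degrees, less where a joint would pass 70% of its speed; a pose out of reach is approached as far as the arm can. A call with a gripper value outside its range is refused whole. "gripper" is the opening, from 0 (shut) to 1 (fully open), set as the call begins (left out, the last holds). The fingers move at their own pace and stop on an object; "force" is the grip in N (left out, the last holds). Time passes only in rows, so rows that repeat a pose let the fingers close, or fill a call up. It gives the time, the measured TCP pose, the force and the opening at its end, in the units of the state.
- telemetry.get_obs(): the state, without advancing time (a new reading comes with each control period).
- viewer.camera(name): name is "scene" or "side" or "wrist"; returns a dict with "img" (480x640x3 uint8, blue, green, red), "depth" (480x640 float32, m along the optical axis (not along the pixel's ray), 0 where there is no reading), "K" (3x3 intrinsics, pixels), "R" (3x3) and "t" (3): a world point X has camera coordinates R X + t. Camera axes: x right, y down, z forward; pixel columns grow to the right and rows downward; lengths in m; the calibration is good to about 2 mm. The wrist camera is an equidistant fisheye: a pixel r from the principal point sees the ray r / f radians off the axis. A picture is of the moment at which its call begins.
- robot.hand_in(): hands the job in, once; it reports no verdict.
The state is a dict: "time": time; "q": joint angles; "joint_velocities": joint speeds; "joint_torque": joint torques, N m; "position": TCP position; "tool_rot": TCP orientation; "ft_force": force on the tool from outside, world axes, zero at the start; "moment": the same for the moment, N m; "grip_width": finger opening in m.
Only numpy, scipy, OpenCV 4.12 (cv2) and the standard library are available. Lean on these libraries where they do the work, as an engineer would, in place of code of your own. Each camera call takes 0.05 s, during which the arm holds its last target.

## Working session

There is one attempt and no reset: what is moved stays moved. The work goes in short steps, Python scripts to look and compute and a tool call to move; the robot and the scene stay as the last step left them, time stands still between calls to the robot, and variables do not carry over. Pictures are saved under pics/ and viewed, and the job is handed in when it is done.

Besides the shell and the picture viewer there is one more tool, called after "Call:" as name(argument=value, ...), one argument or row to a line, values as JSON. step_arm: Moves the arm, as the interface text tells. Its arguments: {"type":"object","properties":{"targets":{"type":"array"},"gripper":{"type":"number"},"force":{"type":"number"}},"required":["targets"]}

```bash
mkdir -p pics
python3 - <<'E'
from rig import telemetry, viewer, robot
import cv2,numpy as np
o=telemetry.get_obs(); print(o); print(robot.tip_reach)
for n in ("scene","side"):
    c=viewer.camera(n); cv2.imwrite(f"pics/{n}0.png",c["img"]); np.savez(f"{n}0.npz",**c); print(n,c["K"],c["R"],c["t"])
E
```

```text
{'time': 0.0, 'q': array([-1.33351622e+00,  5.28472832e-01,  1.43388978e+00, -4.04548264e-06,
        1.18139420e+00, -1.78556429e-01]), 'joint_velocities': array([0.00059516, 0.00025789, 0.00154345, 0.00050374, 0.000442  ,
       0.00095652]), 'joint_torque': array([ 2.09993250e-04, -4.40044534e+01, -1.76594424e+01,  6.32050401e-02,
        5.83366491e-02, -1.55919538e-04]), 'position': array([ 0.25230183, -0.57106158,  0.24057148]), 'tool_rot': array([ 9.78462021e-01,  2.06424084e-01, -3.36368737e-05, -1.08155548e-03]), 'ft_force': array([ 0.38132103, -0.15150602,  0.26146091]), 'moment': array([0.04728231, 0.01616123, 0.02215195]), 'grip_width': 0.08708532871063929}
0.019
scene [[521.05170499   0.         320.57686793]
 [  0.         521.05170499 235.95447212]
 [  0.           0.           1.        ]] [[ 0.81111259  0.58455856  0.01968918]
 [ 0.41800004 -0.55579847 -0.71858474]
 [-0.40911165  0.59108321 -0.69516063]] [-0.48265465 -0.15774195  1.2331359 ]
side [[483.51484196   0.         324.66885144]
 [  0.         483.51484196 242.2686078 ]
 [  0.           0.           1.        ]] [[-0.74019282 -0.67221185 -0.01567872]
 [-0.3682286   0.42475751 -0.82703613]
 [ 0.56260314 -0.60639285 -0.56193008]] [0.48741052 0.2413655  0.58076946]
```

View pics/scene0.png

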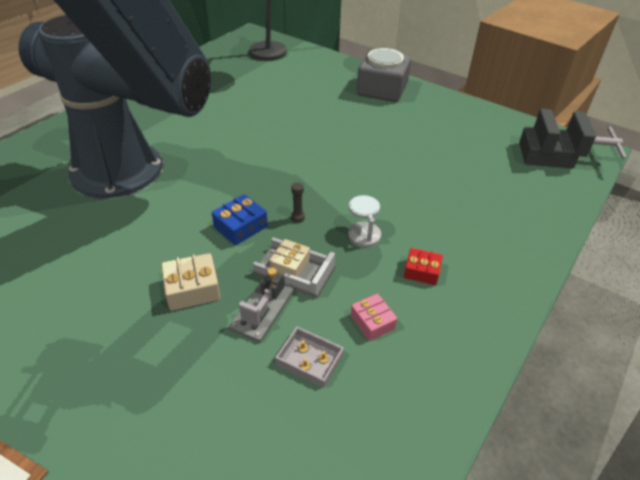

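View pics/side0.png

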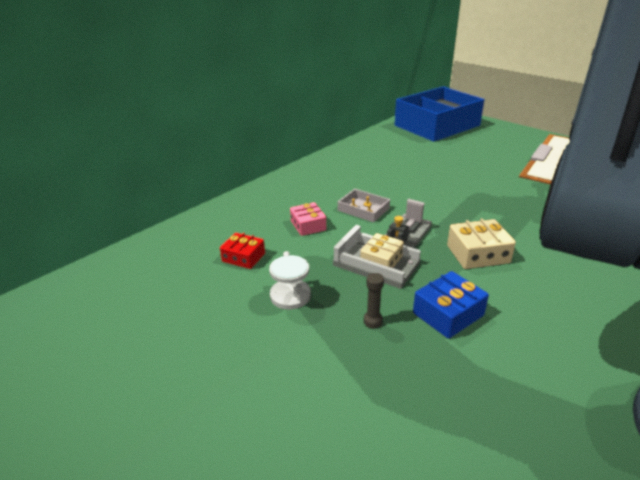

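The scene view shows the jig with the small cream block at about (290,258), end stop at right (322,275), and tab at (252,305). The larger cream block at (190,280) is the decoy. The punch (298,200) and magnifier (365,225) stand beyond the channel, the tray (310,355) on the -y/+x side.

```bash
cat > h.py <<'E'
import numpy as np,cv2
def load(n): return dict(np.load(n))
def cloud(c):
    K,R,t,d=c["K"],c["R"],c["t"],c["depth"].astype(float)
    v,u=np.mgrid[:480,:640]
    P=np.stack([(u-K[0,2])/K[0,0]*d,(v-K[1,2])/K[1,1]*d,d],-1)
    return (P-t)@R
def ray(c,uv,z):
    K,R,t=c["K"],c["R"],c["t"]
    d=R.T@np.array([(uv[0]-K[0,2])/K[0,0],(uv[1]-K[1,2])/K[1,1],1]); o=-R.T@t
    return o+d*(z-o[2])/d[2]
def proj(c,X):
    p=np.asarray(X)@c["R"].T+c["t"]; p=p/p[...,2:]
    return p[...,0]*c["K"][0,0]+c["K"][0,2],p[...,1]*c["K"][1,1]+c["K"][1,2]
E
python3 - <<'E'
from h import *
for n,(a,b,w,h) in (("scene0",(220,225,125,125)),("side0",(320,180,125,110))):
    c=load(n+".npz"); im=c["img"][b:b+h,a:a+w]
    cv2.imwrite(f"pics/{n}z.png",cv2.resize(im,None,fx=5,fy=5,interpolation=cv2.INTER_CUBIC)[:600])
    P=cloud(c); 
    if n=="scene0":
        for uv in [(290,258),(190,280),(252,305),(272,272),(322,275),(300,340)]: print(uv,P[uv[1],uv[0]].round(4))
    # height map in world
    
    else:
        for uv in [(382,248),(415,210),(480,240),(350,238)]: print(uv,P[uv[1],uv[0]].round(4))
# cloud of tall-ness: top-down map
Q=[]
for n in ("scene0","side0"):
    c=load(n+".npz");P=cloud(c).reshape(-1,3);C=c["img"].reshape(-1,3);Q.append(np.hstack([P,C]))
    A=Q[-1]; 
    x0,y0=A[:,0],A[:,1]
    im=np.zeros((600,600,3),np.uint8); 
    # centre
    ctr=cloud(load("scene0.npz"))[265,285]
    k=(abs(A[:,0]-ctr[0])<.2)&(abs(A[:,1]-ctr[1])<.2)
    print(n,ctr,k.sum(), np.median(A[k,2]))
    for p in A[k][np.argsort(A[k][:,2])]:
        u=int((p[0]-ctr[0]+.2)*1500);v=int((-(p[1]-ctr[1])+.2)*1500); cv2.circle(im,(u,v),2,tuple(int(q) for q in p[3:]),-1)
    cv2.imwrite(f"pics/{n}_top.png",im)
E
```

```text
(290, 258) [ 0.5378 -0.0192  0.0513]
(190, 280) [ 0.4293 -0.1674  0.0511]
(252, 305) [ 0.5599 -0.1498  0.0611]
(272, 272) [ 0.543  -0.0766  0.0671]
(322, 275) [ 0.6032 -0.0081  0.038 ]
(300, 340) [ 0.6427 -0.1266  0.0042]
(382, 248) [0.5181 0.0052 0.0518]
(415, 210) [ 0.5523 -0.15    0.0461]
(480, 240) [ 0.4013 -0.1254  0.0536]
(350, 238) [0.5903 0.0051 0.0411]
scene0 [ 0.53861185 -0.03532512  0.04668608] 36360 0.002701864661713637
side0 [ 0.53861185 -0.03532512  0.04668608] 28671 0.0033084267362511006
```

View pics/scene0z.png

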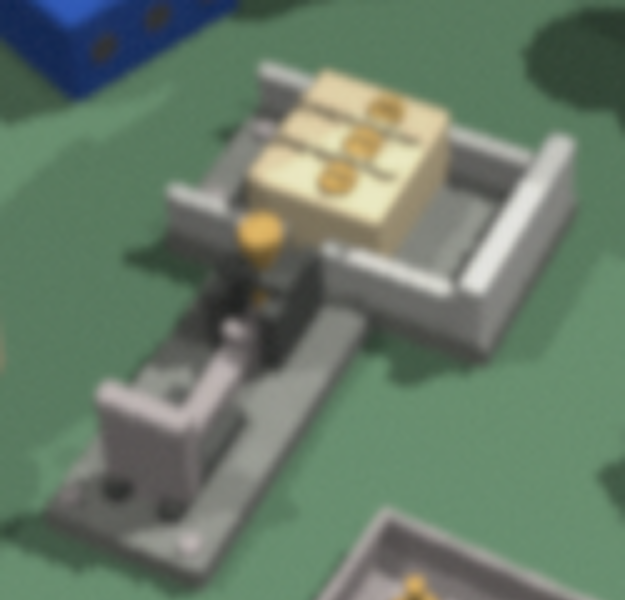

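View pics/side0z.png

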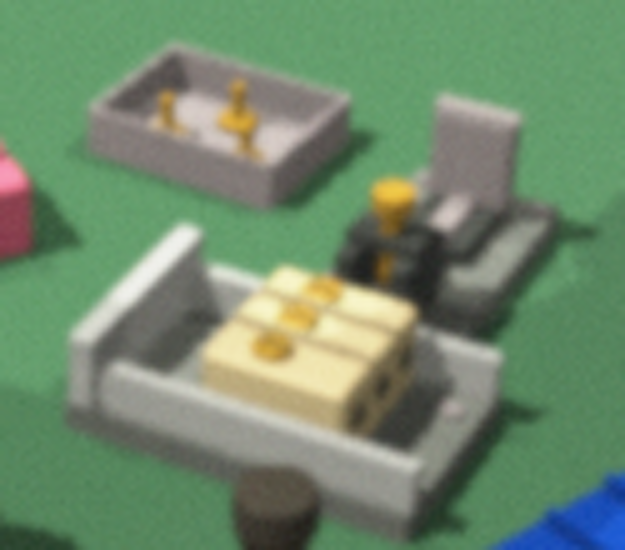

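View pics/scene0_top.png

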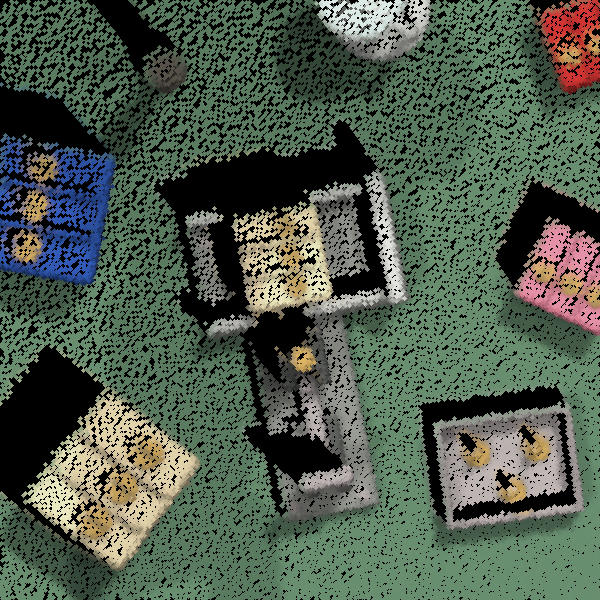

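```bash
cat > fit.py <<'E'
from h import *
c1,c2=load("scene0.npz"),load("side0.npz")
for n,c in (("scene",c1),("side",c2)):
    P=cloud(c); x,y,z=P[...,0],P[...,1],P[...,2]
    hsv=cv2.cvtColor(c["img"],cv2.COLOR_BGR2HSV)
    near=(abs(x-.55)<.13)&(abs(y+.06)<.15)
    # keep to the jig: exclude green, blue
    H,S,V=hsv[...,0],hsv[...,1],hsv[...,2]
    cream=near&(H>15)&(H<35)&(S>40)&(abs(z-.046)<.012)&(V>140)&(x>.47)
    L=lambda m:(m.astype(np.uint8)*255)
    nc,lab,st,_=cv2.connectedComponentsWithStats(L(cream))
    k=1+np.argmax(st[1:,4]); B=P[lab==k]
    B=B[abs(B[:,2]-np.median(B[:,2]))<.005]
    r=cv2.minAreaRect((B[:,:2]*1000).astype(np.float32)); print(n,"block",st[k],r,np.median(B[:,2]))
    kn=near&(H>10)&(H<30)&(S>100)&(z>.056)&(z<.08)&(y<-.04)
    print(n,"knob",kn.sum(),P[kn].mean(0) if kn.any() else None, P[kn][:,2].max())
    tab=near&(z>.054)&(z<.07)&(y<-.11)&(y>-.19)&(x>.5)&(S<70)
    T=P[tab]; print(n,"tab",len(T),T.mean(0),cv2.minAreaRect((T[:,:2]*1000).astype(np.float32)))
    es=near&(z>.037)&(z<.047)&(S<60)&(x>.57)&(y>-.07)
    T=P[es]; 
    if len(T)>5: print(n,"endstop",len(T),T.mean(0),cv2.minAreaRect((T[:,:2]*1000).astype(np.float32)), cv2.fitLine((T[:,:2]*1000).astype(np.float32),cv2.DIST_HUBER,0,.01,.01).ravel())
    w=near&(z>.026)&(z<.035)&(S<60)&(x>.45)&(x<.59)&(y>-.09)
    T=P[w]; print(n,"walls",len(T),T.mean(0))
E
python3 fit.py
```

```text
scene block [269 239  41  33 804] ((526.5375366210938, -6.580863952636719), (55.32194900512695, 66.2573013305664), 10.821569442749023) 0.04770859579641556
scene knob 75 [ 0.52312702 -0.08832147  0.06453825] 0.07080379267501384
scene tab 136 [ 0.55652118 -0.15562882  0.05985302] ((555.8696899414062, -155.41189575195312), (34.81183624267578, 12.030702590942383), 9.292713165283203)
scene endstop 226 [0.59653103 0.00323816 0.0426041 ] ((595.1921997070312, 6.521915435791016), (10.600214958190918, 86.8561782836914), 11.518864631652832) [ 1.8865873e-01 -9.8204273e-01  5.9665375e+02  2.9370029e+00]
scene walls 388 [ 0.53833409 -0.02838868  0.03047625]
side block [360 234  43  32 825] ((525.81689453125, -4.777919769287109), (55.64668655395508, 65.56930541992188), 11.072296142578125) 0.04814904201224371
side knob 72 [ 0.52137652 -0.08229177  0.06425797] 0.06950323646785049
side tab 99 [ 0.55511279 -0.15146102  0.05952839] ((555.7645874023438, -152.50009155273438), (33.90811538696289, 13.362494468688965), 6.588447093963623)
side endstop 210 [0.59336335 0.01098948 0.04247209] ((595.1449584960938, 7.446590423583984), (11.66590404510498, 86.76437377929688), 11.029007911682129) [ 1.8623519e-01 -9.8250520e-01  5.9279407e+02  1.0484388e+01]
side walls 554 [0.52736191 0.00857961 0.0304597 ]
```

```bash
cat > go.py <<'E'
import sys,numpy as np
from scipy.spatial.transform import Rotation as Ro
from rig import telemetry
O=np.array([.5432,-.0031,0]); th=np.radians(11.0)
J=Ro.from_euler('z',th)
def st():
    o=telemetry.get_obs(); p=J.inv().apply(o["position"]-O)*1000
    R=Ro.from_quat(o["tool_rot"]); Rj=(J.inv()*R).as_matrix()
    print("t %.2f jig(mm)"%o["time"],p.round(1),"toolx_yaw %.1f"%np.degrees(np.arctan2(Rj[1,0],Rj[0,0])),"F_jig",J.inv().apply(o["ft_force"]).round(1),"grip",round(o["grip_width"],4),"q",o["q"].round(2))
    return o,R
if __name__=="__main__":
    o,R=st()
    if len(sys.argv)>1:
        x,y,z,yaw=map(float,sys.argv[1:5])
        T=J.apply(np.array([x,y,z])/1000)+O
        d=R.inv().apply(T-o["position"])
        Rt=Ro.from_euler('z',th+np.radians(yaw))*Ro.from_euler('x',180,degrees=True)
        print("d(mm)",(d*1000).round(1),"rot(deg)",np.degrees((R.inv()*Rt).as_rotvec()).round(2))
E
python3 go.py -66 0 130 0
```

```text
t 0.10 jig(mm) [-393.9 -502.1  240.7] toolx_yaw 12.8 F_jig [-1.1  1.1 -0.2] grip 0.0862 q [-1.33  0.53  1.43 -0.    1.18 -0.18]
d(mm) [ 431.2 -416.6  111.6] rot(deg) [-1.100e-01 -1.000e-02  1.282e+01]
```

Call:
step_arm(
  targets=[
    {"dx": 0.03, "dy": -0.03, "dz": 0, "rz": 3},
    {"dx": 0.07, "dy": -0.068, "dz": 0.01, "rz": 6},
    {"dx": 0.112, "dy": -0.108, "dz": 0.02, "rz": 9},
    {"dx": 0.154, "dy": -0.149, "dz": 0.03, "rz": 12.8},
    {"dx": 0.196, "dy": -0.19, "dz": 0.04, "rz": 12.8},
  ],
  gripper=0,
  force=40,
)

```text
invalid input
```

```bash
python3 go.py -66 0 130 0
```

```text
t 0.10 jig(mm) [-393.9 -502.1  240.7] toolx_yaw 12.8 F_jig [-1.1  1.1 -0.2] grip 0.0862 q [-1.33  0.53  1.43 -0.    1.18 -0.18]
d(mm) [ 431.2 -416.6  111.6] rot(deg) [-1.100e-01 -1.000e-02  1.282e+01]
```

Call:
step_arm(
  targets=[
    {"dx": 0.03, "dy": -0.03, "dz": 0.0, "rx": 0, "ry": 0, "rz": 3},
    {"dx": 0.07, "dy": -0.068, "dz": 0.01, "rx": 0, "ry": 0, "rz": 6},
    {"dx": 0.112, "dy": -0.108, "dz": 0.02, "rx": 0, "ry": 0, "rz": 9},
    {"dx": 0.154, "dy": -0.149, "dz": 0.03, "rx": 0, "ry": 0, "rz": 12.8},
    {"dx": 0.196, "dy": -0.19, "dz": 0.04, "rx": 0, "ry": 0, "rz": 12.8},
  ],
  gripper=0,
  force=40,
)

```text
time: 0.72
position: [0.3552, -0.3163, 0.2007]
tool_rot: [0.995, 0.095, -0.0, -0.001]
ft_force: [1.2, 0.7, -1.2]
grip_width: 0.045
```

```bash
python3 go.py -66 0 130 0
```

```text
t 0.72 jig(mm) [-244.3 -271.5  200.7] toolx_yaw -0.0 F_jig [ 1.3  0.5 -1.2] grip 0.045 q [-0.96  0.39  1.84  0.    0.91  0.42]
d(mm) [ 178.1 -271.5   71.3] rot(deg) [-0.12 -0.   -0.04]
```

Call:
step_arm(
  targets=[
    {"dx": 0.03, "dy": -0.045, "dz": 0.0, "rx": 0, "ry": 0, "rz": 0},
    {"dx": 0.066, "dy": -0.1, "dz": 0.01, "rx": 0, "ry": 0, "rz": 0},
    {"dx": 0.1, "dy": -0.152, "dz": 0.02, "rx": 0, "ry": 0, "rz": 0},
    {"dx": 0.134, "dy": -0.204, "dz": 0.03, "rx": 0, "ry": 0, "rz": 0},
    {"dx": 0.16, "dy": -0.245, "dz": 0.04, "rx": 0, "ry": 0, "rz": 0},
  ],
)

```text
time: 1.35
position: [0.4662, -0.0431, 0.1608]
tool_rot: [0.995, 0.096, 0.0, -0.001]
ft_force: [1.1, -0.4, -0.7]
grip_width: 0.0013
```

```bash
python3 go.py -66 0 110 0
```

```text
t 1.35 jig(mm) [-83.2 -24.6 160.8] toolx_yaw -0.0 F_jig [ 1.  -0.6 -0.7] grip 0.0013 q [-0.33  0.45  1.9   0.    0.79  1.04]
d(mm) [ 17.2 -24.5  50.9] rot(deg) [-0.12 -0.01 -0.  ]
```

Call:
step_arm(
  targets=[
    {"dx": 0.01, "dy": -0.015, "dz": 0.02, "rx": 0, "ry": 0, "rz": 0},
    {"dx": 0.017, "dy": -0.0245, "dz": 0.05, "rx": 0, "ry": 0, "rz": 0},
    {"dx": 0.017, "dy": -0.0245, "dz": 0.07, "rx": 0, "ry": 0, "rz": 0},
    {"dx": 0.017, "dy": -0.0245, "dz": 0.076, "rx": 0, "ry": 0, "rz": 0},
    {"dx": 0.017, "dy": -0.0245, "dz": 0.076, "rx": 0, "ry": 0, "rz": 0},
  ],
)

```text
time: 1.98
position: [0.4781, -0.0158, 0.0848]
tool_rot: [0.995, 0.096, -0.0, -0.001]
ft_force: [-0.4, -0.2, -0.4]
grip_width: 0.0006
```

```bash
cat > snap.py <<'E'
import sys
from rig import viewer
from h import *
tag=sys.argv[1]
ims=[]
for n in ("scene","side"):
    c=viewer.camera(n); np.savez(f"{n}{tag}.npz",**c)
    u,v=proj(c,np.array([.54,-.05,.04])); u=int(u);v=int(v)
    ims.append(cv2.resize(c["img"][max(v-75,0):v+75,u-66:u+66],(396,450),interpolation=cv2.INTER_CUBIC))
cv2.imwrite(f"pics/s{tag}.png",np.hstack(ims))
E
python3 snap.py 1; python3 go.py -66 0 43 0
```

```text
t 2.08 jig(mm) [-65.8  -0.4  85.5] toolx_yaw -0.0 F_jig [-0.   0.1 -0.1] grip 0.0005 q [-0.27  0.6   1.93  0.    0.61  1.11]
d(mm) [-0.3 -0.3 42.5] rot(deg) [-0.09 -0.08 -0.03]
```

View pics/s1.png

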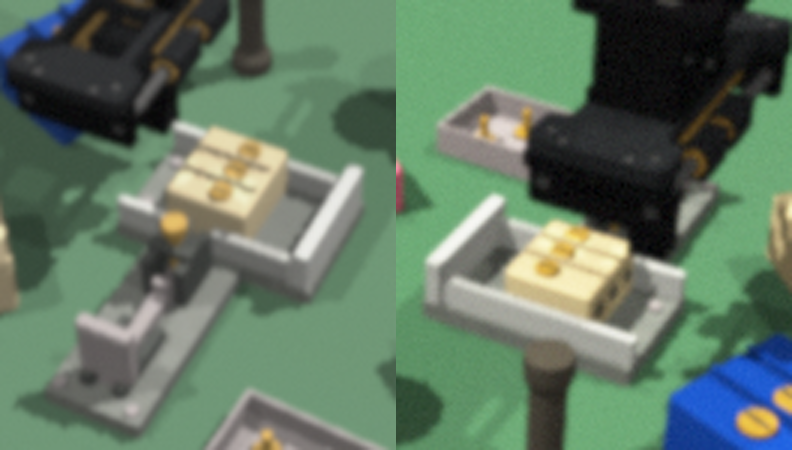

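The fingertips hang over the channel's open end behind the block (left panel, about (150,130)); the punch stands clear. Lowering into the channel.

Call:
step_arm(
  targets=[
    {"dx": 0, "dy": 0, "dz": 0.012, "rx": 0, "ry": 0, "rz": 0},
    {"dx": 0, "dy": 0, "dz": 0.025, "rx": 0, "ry": 0, "rz": 0},
    {"dx": 0, "dy": 0, "dz": 0.036, "rx": 0, "ry": 0, "rz": 0},
    {"dx": 0, "dy": 0, "dz": 0.042, "rx": 0, "ry": 0, "rz": 0},
    {"dx": 0, "dy": 0, "dz": 0.042, "rx": 0, "ry": 0, "rz": 0},
  ],
)

```text
time: 2.7
position: [0.4783, -0.0158, 0.0428]
tool_rot: [0.995, 0.096, -0.0, -0.001]
ft_force: [0.2, 0.2, -0.9]
grip_width: 0.0003
```

```bash
python3 snap.py 2; python3 go.py -17.5 0 43 0
```

```text
t 2.80 jig(mm) [-65.7  -0.3  43.4] toolx_yaw -0.0 F_jig [-0.1  0.9  0.3] grip 0.0001 q [-0.27  0.69  1.94  0.    0.51  1.11]
d(mm) [48.2 -0.4  0.5] rot(deg) [-0.09 -0.08 -0.03]
```

View pics/s2.png

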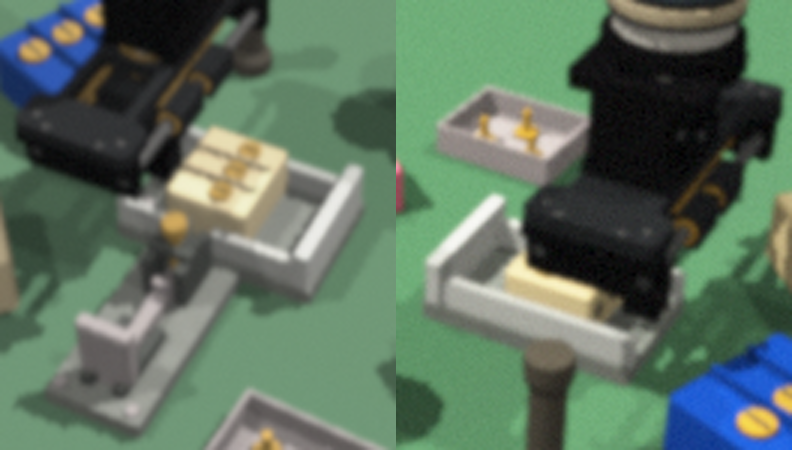

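Call:
step_arm(
  targets=[
    {"dx": 0.005, "dy": 0, "dz": 0, "rx": 0, "ry": 0, "rz": 0},
    {"dx": 0.01, "dy": 0, "dz": 0, "rx": 0, "ry": 0, "rz": 0},
    {"dx": 0.015, "dy": 0, "dz": 0, "rx": 0, "ry": 0, "rz": 0},
    {"dx": 0.021, "dy": 0, "dz": 0, "rx": 0, "ry": 0, "rz": 0},
    {"dx": 0.027, "dy": 0, "dz": 0, "rx": 0, "ry": 0, "rz": 0},
  ],
)

```text
time: 3.42
position: [0.505, -0.0105, 0.0435]
tool_rot: [0.995, 0.096, -0.0, -0.001]
ft_force: [-3.5, -0.5, 2.4]
grip_width: 0.0009
```

```bash
python3 go.py -17.5 0 43 0
```

```text
t 3.42 jig(mm) [-38.9  -0.   43.5] toolx_yaw -0.0 F_jig [-3.5  0.1  2.4] grip 0.0009 q [-0.24  0.7   1.88  0.    0.56  1.13]
d(mm) [21.4 -0.   0.5] rot(deg) [-0.12 -0.01 -0.02]
```

Call:
step_arm(
  targets=[
    {"dx": 0.004, "dy": 0, "dz": 0, "rx": 0, "ry": 0, "rz": 0},
    {"dx": 0.008, "dy": 0, "dz": 0, "rx": 0, "ry": 0, "rz": 0},
    {"dx": 0.012, "dy": 0, "dz": 0, "rx": 0, "ry": 0, "rz": 0},
    {"dx": 0.015, "dy": 0, "dz": 0, "rx": 0, "ry": 0, "rz": 0},
    {"dx": 0.018, "dy": 0, "dz": 0, "rx": 0, "ry": 0, "rz": 0},
  ],
)

```text
time: 4.05
position: [0.5228, -0.0071, 0.0435]
tool_rot: [0.995, 0.096, -0.0, -0.001]
ft_force: [-3.7, -0.4, 2.7]
grip_width: 0.0006
```

```bash
python3 go.py -17.5 0 43 0
```

```text
t 4.05 jig(mm) [-20.8  -0.   43.5] toolx_yaw -0.0 F_jig [-3.7  0.3  2.7] grip 0.0006 q [-0.23  0.72  1.83  0.    0.6   1.15]
d(mm) [ 3.3 -0.   0.5] rot(deg) [-0.12  0.   -0.02]
```

Still sliding at ~3.5 N. Fine approach now, about 0.8 mm per row.

Call:
step_arm(
  targets=[
    {"dx": 0.001, "dy": 0, "dz": 0, "rx": 0, "ry": 0, "rz": 0},
    {"dx": 0.002, "dy": 0, "dz": 0, "rx": 0, "ry": 0, "rz": 0},
    {"dx": 0.0025, "dy": 0, "dz": 0, "rx": 0, "ry": 0, "rz": 0},
    {"dx": 0.003, "dy": 0, "dz": 0, "rx": 0, "ry": 0, "rz": 0},
    {"dx": 0.0035, "dy": 0, "dz": 0, "rx": 0, "ry": 0, "rz": 0},
  ],
)

```text
time: 4.68
position: [0.5247, -0.0067, 0.0435]
tool_rot: [0.995, 0.096, -0.002, -0.001]
ft_force: [-5.1, -4.2, 5.0]
grip_width: 0.0005
```

```bash
python3 go.py -17.5 0 43 0
```

```text
t 4.67 jig(mm) [-18.9   0.   43.5] toolx_yaw 0.0 F_jig [-5.8 -3.1  5. ] grip 0.0005 q [-0.23  0.72  1.82  0.    0.61  1.15]
d(mm) [1.4 0.  0.5] rot(deg) [-0.15  0.19  0.01]
```

Call:
step_arm(
  targets=[
    {"dx": 0.001, "dy": 0, "dz": 0, "rx": 0, "ry": 0, "rz": 0},
    {"dx": 0.0015, "dy": 0, "dz": 0, "rx": 0, "ry": 0, "rz": 0},
    {"dx": 0.002, "dy": 0, "dz": 0, "rx": 0, "ry": 0, "rz": 0},
    {"dx": 0.0025, "dy": 0, "dz": 0, "rx": 0, "ry": 0, "rz": 0},
    {"dx": 0.003, "dy": 0, "dz": 0, "rx": 0, "ry": 0, "rz": 0},
  ],
)

```text
time: 5.3
position: [0.5247, -0.0065, 0.0434]
tool_rot: [0.995, 0.096, -0.005, -0.001]
ft_force: [-9.3, -5.2, 6.1]
grip_width: 0.0004
```

```bash
python3 snap.py 3;python3 go.py -17.5 0 43 0
```

```text
t 5.40 jig(mm) [-18.8   0.1  43.4] toolx_yaw 0.1 F_jig [-9.5 -3.2  5.9] grip 0.0006 q [-0.23  0.72  1.82 -0.    0.61  1.15]
d(mm) [1.3 0.1 0.4] rot(deg) [-0.21  0.54  0.06]
```

View pics/s3.png

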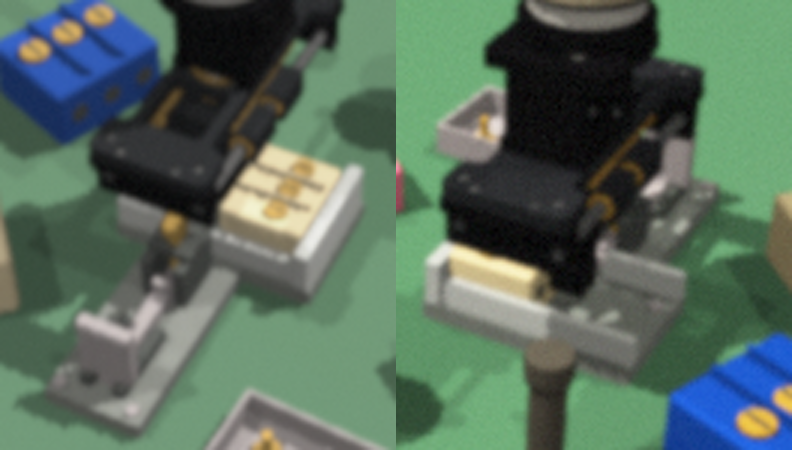

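Block looks flush with the end stop (left panel ~(340,190)); force rose to 9.5 N with no more motion. Back off gently, raise, and check.

Call:
step_arm(
  targets=[
    {"dx": -0.003, "dy": 0, "dz": 0, "rx": 0, "ry": 0, "rz": 0},
    {"dx": -0.01, "dy": 0, "dz": 0, "rx": 0, "ry": 0, "rz": 0},
    {"dx": -0.025, "dy": 0, "dz": -0.01, "rx": 0, "ry": 0, "rz": 0},
    {"dx": -0.04, "dy": 0, "dz": -0.04, "rx": 0, "ry": 0, "rz": 0},
    {"dx": -0.05, "dy": 0.02, "dz": -0.08, "rx": 0, "ry": 0, "rz": 0},
  ],
)

```text
time: 6.02
position: [0.4775, -0.0349, 0.1241]
tool_rot: [0.995, 0.097, -0.007, -0.002]
ft_force: [1.2, -0.0, 0.1]
grip_width: 0.0003
```

```bash
python3 snap.py 4; python3 go.py -17 -200 120 90; sed -i 's/"scene0.npz"/"scene"+TAG+".npz"/;s/"side0.npz"/"side"+TAG+".npz"/;1i import sys; TAG=sys.argv[1]' fit.py; python3 fit.py 4
```

```text
t 6.12 jig(mm) [-66.9 -22.2 127.4] toolx_yaw -0.0 F_jig [ 0.3 -0.4  0.3] grip 0.0001 q [-0.31  0.53  1.89 -0.    0.73  1.07]
d(mm) [ 50.  177.7   7.4] rot(deg) [-7.000e-02  1.200e-01 -9.003e+01]
scene block [287 245  41  32 732] ((562.861328125, 1.0663642883300781), (55.9083251953125, 68.16172790527344), 9.879364967346191) 0.04777617341374092
scene knob 70 [ 0.51525775 -0.09416247  0.06349696] 0.06923552357354597
scene tab 140 [ 0.5567164  -0.15571398  0.05962451] ((556.1978149414062, -154.77330017089844), (34.28041076660156, 11.177404403686523), 8.810380935668945)
scene endstop 306 [0.59409359 0.00317023 0.04327058] ((589.1461791992188, 5.1884002685546875), (24.017940521240234, 87.70714569091797), 12.449862480163574) [ 1.9262697e-01 -9.8127204e-01  5.9460455e+02  2.8027139e+00]
scene walls 406 [ 0.52821207 -0.02890401  0.03030333]
side block [341 228  43  32 761] ((561.8892822265625, 2.4775123596191406), (53.801048278808594, 65.90664672851562), 11.060349464416504) 0.04811799061873294
side knob 74 [ 0.5182546  -0.08463249  0.06380072] 0.06997030328481095
side tab 3 [ 0.56711    -0.1461434   0.05511898] ((566.9996948242188, -146.46395874023438), (4.235787391662598, 1.6764001846313477), 15.491120338439941)
side endstop 153 [0.59328183 0.01466824 0.04351479] ((591.1492919921875, 6.471538543701172), (18.394969940185547, 87.17630767822266), 10.939079284667969) [ 2.1210772e-01 -9.7724628e-01  5.9374298e+02  1.3341907e+01]
side walls 592 [0.52367371 0.0012395  0.03040773]
```

View pics/s4.png

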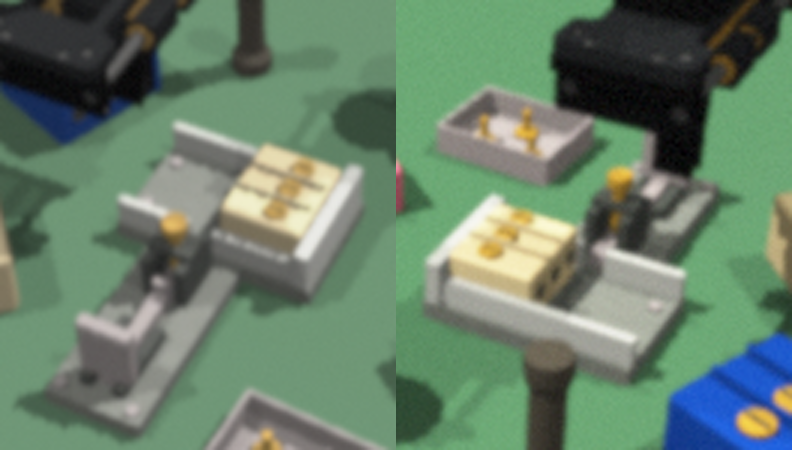

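Block centre now measures jig x ≈ 19.8 mm (home 20), flush with the stop. Moving to the tab, turning the tool 90° so both fingers push it.

Call:
step_arm(
  targets=[
    {"dx": 0.005, "dy": 0.018, "dz": 0, "rx": 0, "ry": 0, "rz": -9},
    {"dx": 0.01, "dy": 0.036, "dz": 0, "rx": 0, "ry": 0, "rz": -19},
    {"dx": 0.016, "dy": 0.055, "dz": 0, "rx": 0, "ry": 0, "rz": -29},
    {"dx": 0.022, "dy": 0.075, "dz": 0, "rx": 0, "ry": 0, "rz": -39},
    {"dx": 0.028, "dy": 0.095, "dz": 0, "rx": 0, "ry": 0, "rz": -49},
  ],
)

```text
time: 6.75
position: [0.527, -0.1258, 0.127]
tool_rot: [0.865, 0.502, -0.001, -0.0]
ft_force: [0.2, 0.0, -0.1]
grip_width: 0.0008
```

```bash
python3 go.py -17 -192 100 90
```

```text
t 6.75 jig(mm) [ -39.3 -117.3  127. ] toolx_yaw 49.3 F_jig [ 0.2 -0.  -0.1] grip 0.0008 q [-0.44  0.58  1.74 -0.    0.82  0.08]
d(mm) [-42.   65.6  26.9] rot(deg) [ -0.14   0.05 -40.71]
```

Call:
step_arm(
  targets=[
    {"dx": -0.008, "dy": 0.013, "dz": 0, "rx": 0, "ry": 0, "rz": -10},
    {"dx": -0.018, "dy": 0.028, "dz": 0, "rx": 0, "ry": 0, "rz": -20},
    {"dx": -0.03, "dy": 0.046, "dz": 0, "rx": 0, "ry": 0, "rz": -30},
    {"dx": -0.042, "dy": 0.0655, "dz": 0.01, "rx": 0, "ry": 0, "rz": -40},
    {"dx": -0.042, "dy": 0.0655, "dz": 0.027, "rx": 0, "ry": 0, "rz": -40.7},
  ],
)

```text
time: 7.38
position: [0.564, -0.196, 0.0996]
tool_rot: [0.637, 0.771, -0.001, 0.001]
ft_force: [0.1, 0.1, -0.6]
grip_width: 0.0003
```

```bash
python3 snap.py 5; python3 go.py -17 -192 46 90
```

```text
t 7.47 jig(mm) [ -19.2 -189.6   97.3] toolx_yaw 89.8 F_jig [-0.9  0.1  0.4] grip 0.0006 q [-0.52  0.68  1.62 -0.    0.85 -0.71]
d(mm) [-2.6  2.6 51.2] rot(deg) [-0.42 -0.27 -0.16]
```

View pics/s5.png

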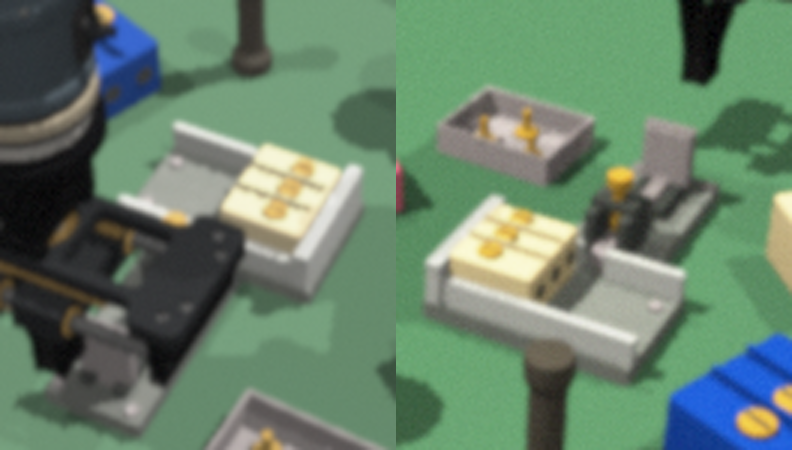

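Block remains home; fingers hang behind the tab (right panel (700,80)), clear of it. Lowering.

Call:
step_arm(
  targets=[
    {"dx": -0.002, "dy": 0.0026, "dz": 0.012, "rx": 0, "ry": 0, "rz": 0},
    {"dx": -0.0026, "dy": 0.0026, "dz": 0.028, "rx": 0, "ry": 0, "rz": 0},
    {"dx": -0.0026, "dy": 0.0026, "dz": 0.042, "rx": 0, "ry": 0, "rz": 0},
    {"dx": -0.0026, "dy": 0.0026, "dz": 0.051, "rx": 0, "ry": 0, "rz": 0},
    {"dx": -0.0026, "dy": 0.0026, "dz": 0.051, "rx": 0, "ry": 0, "rz": 0},
  ],
)

```text
time: 8.1
position: [0.5625, -0.1945, 0.0452]
tool_rot: [0.637, 0.771, -0.002, -0.005]
ft_force: [0.8, -0.2, 0.0]
grip_width: 0.0003
```

```bash
python3 snap.py 6; python3 go.py -17 -164.5 46 90
```

```text
t 8.20 jig(mm) [ -16.8 -192.1   46.3] toolx_yaw 89.8 F_jig [-0.3 -0.4  0.9] grip 0.0006 q [-0.52  0.76  1.63 -0.    0.75 -0.71]
d(mm) [27.6 -0.3  0.5] rot(deg) [-0.4  -0.25 -0.17]
```

View pics/s6.png

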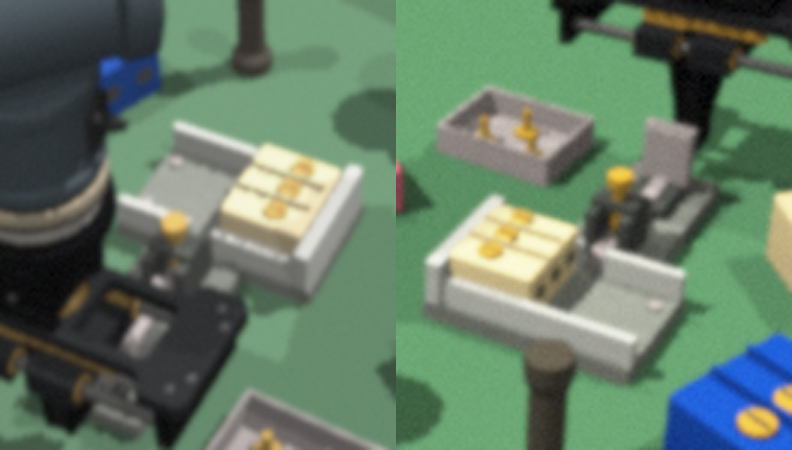

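Call:
step_arm(
  targets=[
    {"dx": 0.006, "dy": 0, "dz": 0, "rx": 0, "ry": 0, "rz": 0},
    {"dx": 0.013, "dy": 0, "dz": 0, "rx": 0, "ry": 0, "rz": 0},
    {"dx": 0.02, "dy": 0, "dz": 0, "rx": 0, "ry": 0, "rz": 0},
    {"dx": 0.025, "dy": 0, "dz": 0, "rx": 0, "ry": 0, "rz": 0},
    {"dx": 0.03, "dy": 0, "dz": 0, "rx": 0, "ry": 0, "rz": 0},
  ],
)

```text
time: 8.82
position: [0.5578, -0.1661, 0.0466]
tool_rot: [0.637, 0.771, -0.002, -0.003]
ft_force: [-1.1, -4.7, 0.1]
grip_width: 0.0003
```

```bash
python3 go.py -17 -124 46 90
```

```text
t 8.82 jig(mm) [ -16.8 -162.8   46.6] toolx_yaw 89.9 F_jig [-2.  -4.4  0.1] grip 0.0003 q [-0.48  0.75  1.67 -0.    0.72 -0.67]
d(mm) [38.8 -0.3  0.7] rot(deg) [-0.4  -0.14 -0.1 ]
```

Contact as expected (~4.5 N, jig y ≈ -163). Pushing in.

Call:
step_arm(
  targets=[
    {"dx": 0.006, "dy": 0, "dz": 0, "rx": 0, "ry": 0, "rz": 0},
    {"dx": 0.012, "dy": 0, "dz": 0, "rx": 0, "ry": 0, "rz": 0},
    {"dx": 0.018, "dy": 0, "dz": 0, "rx": 0, "ry": 0, "rz": 0},
    {"dx": 0.024, "dy": 0, "dz": 0, "rx": 0, "ry": 0, "rz": 0},
    {"dx": 0.03, "dy": 0, "dz": 0, "rx": 0, "ry": 0, "rz": 0},
  ],
)

```text
time: 9.45
position: [0.5524, -0.1384, 0.0467]
tool_rot: [0.636, 0.771, -0.003, -0.002]
ft_force: [-1.8, -8.2, -1.4]
grip_width: 0.0005
```

```bash
python3 go.py -17 -124 46 90
```

```text
t 9.45 jig(mm) [ -16.8 -134.5   46.7] toolx_yaw 90.0 F_jig [-3.4 -7.7 -1.4] grip 0.0005 q [-0.44  0.74  1.71 -0.01  0.7  -0.63]
d(mm) [10.5 -0.2  0.7] rot(deg) [-0.38  0.04 -0.04]
```

Call:
step_arm(
  targets=[
    {"dx": 0.004, "dy": 0, "dz": 0, "rx": 0, "ry": 0, "rz": 0},
    {"dx": 0.007, "dy": 0, "dz": 0, "rx": 0, "ry": 0, "rz": 0},
    {"dx": 0.01, "dy": 0, "dz": 0, "rx": 0, "ry": 0, "rz": 0},
    {"dx": 0.011, "dy": 0, "dz": 0, "rx": 0, "ry": 0, "rz": 0},
    {"dx": 0.011, "dy": 0, "dz": 0, "rx": 0, "ry": 0, "rz": 0},
  ],
)

```text
time: 10.07
position: [0.5507, -0.1296, 0.0468]
tool_rot: [0.636, 0.772, -0.004, -0.0]
ft_force: [-1.4, -9.0, -1.7]
grip_width: 0.0004
```

```bash
python3 snap.py 7; python3 go.py -17 -192 46 90
```

```text
t 10.18 jig(mm) [ -16.8 -125.7   46.8] toolx_yaw 90.0 F_jig [-3.  -7.6 -1.3] grip 0.0006 q [-0.43  0.74  1.72 -0.01  0.69 -0.61]
d(mm) [-66.3  -0.3   1.1] rot(deg) [-0.36  0.24  0.02]
```

View pics/s7.png

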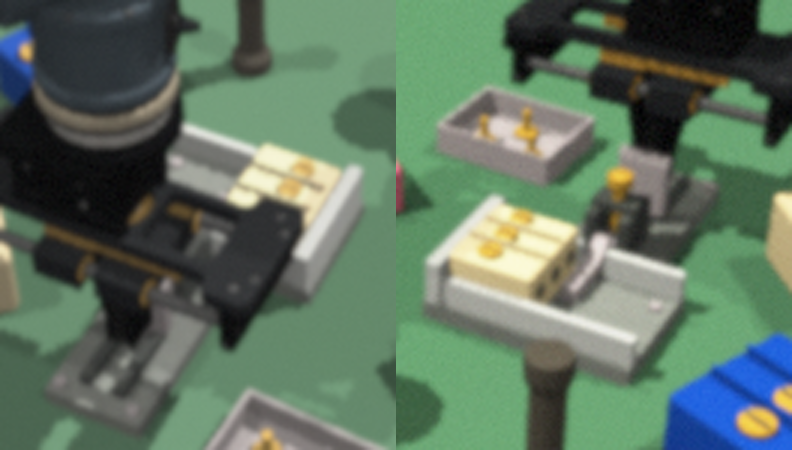

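The bolt now reaches well into the channel behind the block (right panel ~(585,270)); slide ≈ 38 mm. Releasing.

Call:
step_arm(
  targets=[
    {"dx": -0.005, "dy": 0, "dz": 0, "rx": 0, "ry": 0, "rz": 0},
    {"dx": -0.011, "dy": 0, "dz": 0, "rx": 0, "ry": 0, "rz": 0},
    {"dx": -0.018, "dy": 0, "dz": 0, "rx": 0, "ry": 0, "rz": 0},
    {"dx": -0.028, "dy": 0, "dz": 0, "rx": 0, "ry": 0, "rz": 0},
    {"dx": -0.04, "dy": 0, "dz": 0, "rx": 0, "ry": 0, "rz": 0},
  ],
)

```text
time: 10.8
position: [0.5584, -0.169, 0.0469]
tool_rot: [0.636, 0.772, -0.004, -0.001]
ft_force: [-0.3, -0.5, 0.9]
grip_width: 0.0002
```

```bash
python3 snap.py 8; python3 go.py -17 -210 130 90
```

```text
t 10.90 jig(mm) [ -16.2 -167.3   47.1] toolx_yaw 90.0 F_jig [-0.7 -0.1  0.2] grip 0.0008 q [-0.48  0.75  1.67 -0.01  0.72 -0.67]
d(mm) [-43.2  -1.2 -82.7] rot(deg) [-0.28  0.3  -0.05]
```

View pics/s8.png

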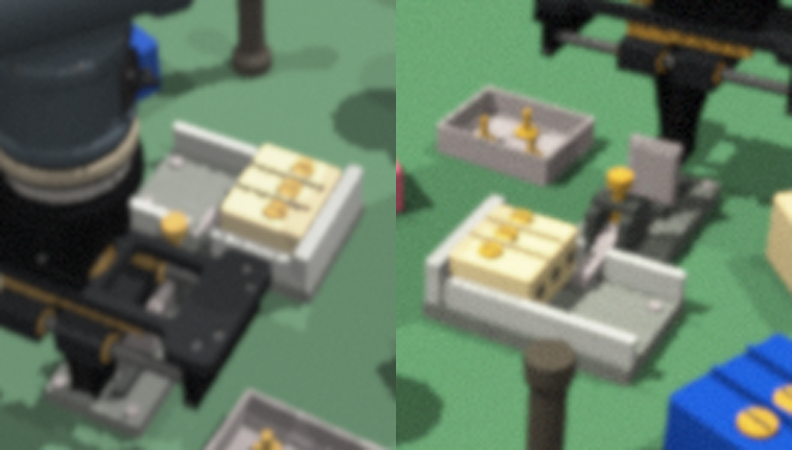

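The slide has stayed part-way in (right panel: tab ~(655,170), bolt tip still in the channel ~(600,255)), with no force on the tool. Moving away and measuring.

Call:
step_arm(
  targets=[
    {"dx": -0.015, "dy": 0, "dz": 0, "rx": 0, "ry": 0, "rz": 0},
    {"dx": -0.03, "dy": 0, "dz": 0, "rx": 0, "ry": 0, "rz": 0},
    {"dx": -0.045, "dy": 0, "dz": -0.03, "rx": 0, "ry": 0, "rz": 0},
    {"dx": -0.07, "dy": 0, "dz": -0.07, "rx": 0, "ry": 0, "rz": 0},
    {"dx": -0.11, "dy": 0, "dz": -0.12, "rx": 0, "ry": 0, "rz": 0},
  ],
)

```text
time: 11.52
position: [0.5797, -0.2769, 0.1667]
tool_rot: [0.636, 0.772, -0.003, -0.001]
ft_force: [1.2, -0.6, -0.3]
grip_width: 0.0004
```

Call:
step_arm(
  targets=[
    {"dx": -0.03, "dy": 0, "dz": -0.01, "rx": 0, "ry": 0, "rz": 0},
    {"dx": -0.07, "dy": 0, "dz": -0.03, "rx": 0, "ry": 0, "rz": 0},
    {"dx": -0.11, "dy": 0, "dz": -0.05, "rx": 0, "ry": 0, "rz": 0},
    {"dx": -0.13, "dy": 0, "dz": -0.06, "rx": 0, "ry": 0, "rz": 0},
    {"dx": -0.13, "dy": 0, "dz": -0.06, "rx": 0, "ry": 0, "rz": 0},
  ],
)

```text
time: 12.15
position: [0.6048, -0.407, 0.2279]
tool_rot: [0.637, 0.771, -0.004, 0.0]
ft_force: [0.4, -0.2, -0.4]
grip_width: 0.0004
```

```bash
python3 snap.py 9; python3 go.py; python3 fit.py 9 | grep -v knob
python3 - <<'E'
from h import *
for t in ("0","9"):
  for n in ("scene","side"):
    c=load(n+t+".npz"); P=cloud(c); th=np.radians(11); R=np.array([[np.cos(th),np.sin(th)],[-np.sin(th),np.cos(th)]])
    j=(P[...,:2]-[.5432,-.0031])@R.T*1000; z=P[...,2]*1000
    T=(abs(j[...,0]+17)<14)&(j[...,1]<-90)&(j[...,1]>-175)&(z>54)&(z<66)
    print(t,n,"tab y",np.median(j[T][:,1]) if T.any() else None,T.sum())
    k=(abs(j[...,0]+17)<7)&(abs(j[...,1]+68)<7)&(z>57)&(z<90); print("  knob z",np.percentile(z[k],[50,90]) if k.any() else None)
    b=(abs(j[...,0]+17)<4)&(abs(j[...,1])<33)&(z>18)&(z<27); print("  bolt in channel: n",b.sum(), np.percentile(j[b][:,1],[5,95]) if b.any() else "")
E
```

```text
t 12.25 jig(mm) [ -16.7 -404.9  226.2] toolx_yaw 90.0 F_jig [ 0.1  0.5 -0.3] grip 0.0 q [-0.74  0.69  1.16 -0.01  1.3  -0.93]
scene block [287 246  41  33 734] ((562.6345825195312, 0.1721649169921875), (56.56544876098633, 65.19317626953125), 12.557722091674805) 0.047834460785605694
scene tab 130 [ 0.55170185 -0.13029816  0.05952132] ((550.523681640625, -129.0867919921875), (34.54080581665039, 11.24915885925293), 13.956335067749023)
scene endstop 327 [0.59283174 0.00322676 0.04355901] ((583.762939453125, 3.5271682739257812), (35.80689239501953, 87.50322723388672), 9.919585227966309) [ 2.1304332e-01 -9.7704273e-01  5.9433813e+02  2.8272076e+00]
scene walls 410 [ 0.52766175 -0.02704061  0.03027935]
side block [342 228  42  32 777] ((562.033447265625, 2.6046180725097656), (55.195796966552734, 65.041015625), 11.642147064208984) 0.048174222376174594
side tab 107 [ 0.55023715 -0.12640294  0.05915559] ((551.2138671875, -127.60140991210938), (33.6609992980957, 12.953906059265137), 16.279741287231445)
side endstop 162 [0.59275675 0.01559963 0.04358917] ((588.3944091796875, 7.016895294189453), (23.997724533081055, 84.9901351928711), 10.186861038208008) [ 2.1453241e-01 -9.7671688e-01  5.9373920e+02  1.3729111e+01]
side walls 619 [ 0.52403768 -0.00301138  0.0304546 ]
0 scene tab y -153.39747388112104 110
  knob z [67.28999257 68.9288609 ]
  bolt in channel: n 7 [-32.65697    -30.06717466]
0 side tab y -147.08990781281264 81
  knob z [67.32925395 68.88921945]
  bolt in channel: n 0 
9 scene tab y -127.28959084883127 100
  knob z [67.24344127 68.36561168]
  bolt in channel: n 28 [-31.14967465  15.3283853 ]
9 side tab y -121.42050226314947 87
  knob z [67.42760547 69.06830152]
  bolt in channel: n 38 [-31.34661919 -13.52788085]
```

View pics/s9.png

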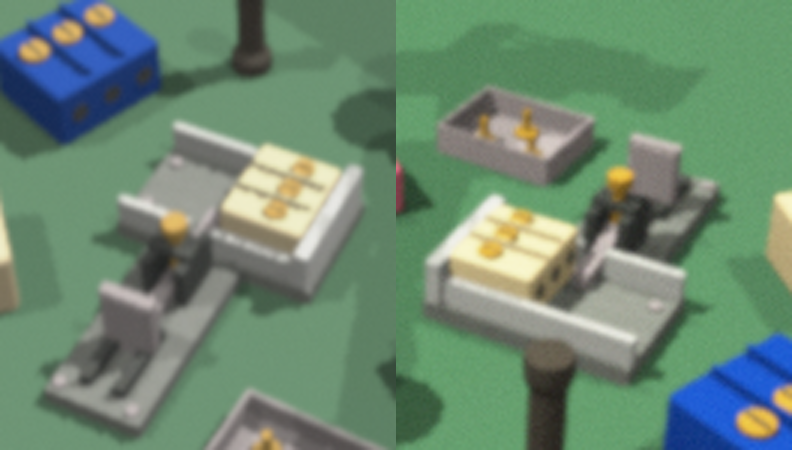

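Tab has moved 26 mm from rest in both views, the knob is down, the bolt tip is at about jig y = -14 in the channel, and the block is still home. Handing in.

```bash
python3 -c "
from rig import robot
print(robot.hand_in())"
```

```text
the job is handed in; nothing more can be done
None
```

The terminal block is pushed home against the end stop and the slide is latched at mid position with its bolt behind the block. I handed the job in at about 12.3 s.

- **Block:** I pushed the small cream block about 37 mm along the channel with the closed fingertips. It slid at about 3.5 N. At the end it stopped moving and the force rose to 9.5 N, which I took as contact with the stop.
- **Slide:** I pushed the tab in to about 38 mm, drew back, and the slide came back and caught.
- **Last checks:**
  - The block's centre measured about jig x = +19.8 mm (home is +20), with no gap visible.
  - The tab stood 26.1 mm in from rest in the scene view and 25.7 mm in the side view.
  - The stop pin knob was back at its resting height.
  - The bolt showed in the channel behind the block.
  - The arm was well clear, with no force on it.
- **Bystanders:** The magnifier, punch and screw tray were never touched. I judged this from the views and did not measure their positions again.
- **Disagreements:**
  - The fingertips stopped about 1.3 mm short of where I had calculated home, within the 2 mm calibration.
  - One estimate of the bolt tip (scene view, jig y about +15 mm) did not match the side view (about -14 mm, which fits a latched slide). I took the scene figure to be stray depth points.

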